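# Clip the cupboard key into the snap hook

## Robot

A 6-joint arm with a two-finger parallel gripper is mounted at the origin on the work surface. World frame = base frame: x ahead of the robot, y to its left, z up, the work surface at z = 0. Lengths are in m, angles in degrees, forces in N, time in s.
With the tool pointing down it reaches from about 0.4 to 0.825 m from the base axis. Payload 7 kg.
Tool frame: the origin (TCP) lies at the very end of the fingers, on their centre line; the grasp point (between the pads) lies 19 mm behind it; z points along the fingers, y is the direction in which the jaws open and shut (so a half turn about z gives the same grasp; the last joint's range is limited). The gripper opens to 88 mm and grips with 3 to 60 N. Pads are 19 mm wide; open, the fingers measure 130 mm over their backs; the gripper's body (78 mm by 193 mm) begins 47 mm behind the grasp point.
Start: joints at [16.507, 20.546, 0.682, 0, -70.136, -16.507], TCP at [0.675, -0, 0.227] pointing down, gripper open.
Joint ranges: [-176.03, 176.03], [-82.01, 121.73], [-58.28, 71.71], [-173.87, 95.51], [-174.79, -0.11], [-173.66, 173.66]. Speed limits (degrees/s): [136.94, 136.94, 172.46, 180, 180, 180].

## Interface

Orientations are given as [roll, pitch, yaw] about the fixed x, y, z axes, in that order (R = Rz(yaw) Ry(pitch) Rx(roll)).
In Python, from plant import ctrl, snapshot, workorder gives the robot as it stands. The module is installed in compiled form; this text tells all that it offers.
- The arm moves only by the shell command python3 -m creep 'ROWS'. ROWS is JSON, a list of rows, each a list of 5 numbers: the shift along the tool's x, y, z scaled (see below), then the turn about the tool's z scaled (see below), then the finger opening in mm, from 0 to 87.6. A call has exactly 8 rows; each row is the pose to reach, as a shift and turn from the pose commanded when the call began, along the tool's axes at that moment, turning the shorter way round; what a row does not reach only later rows make up. The controller multiplies each number of a shift by 0.1 m and each number of a turn by 180 degrees. A row lasts 1/12 s, in which the tool goes at most 41.7 mm and 7.16 degrees, less where a joint would pass 70% of its speed; a pose out of reach is approached as far as the arm can. A call with a number of a shift or a turn outside -1 to 1 is refused whole. A call with a gripper value outside its range is refused whole. The fingers move at their own pace and stop on an object; the grip force is fixed at half the most. Time passes only in rows, so rows that repeat a pose let the fingers close, or fill a call up. It gives the time, the measured TCP pose, the force and the opening at its end, in the units of the state.
- ctrl.get_obs(): the state, without advancing time (a new reading comes with each control period).
- snapshot(name): name is "scene" or "side" or "wrist"; returns a dict with "img" (420x560x3 uint8, blue, green, red), "camera_matrix" (3x3 intrinsics, pixels), "k1" (the pictures are not rectified: a ray, as slopes to the right and down, at radius r is drawn at 1 + k1 r^2 times it, then the intrinsics apply), "xyz" and "rotation" of the camera in the world. Camera axes: x right, y up, looking along -z (the intrinsics and any distortion apply to the point x, -y, -z); pixel columns grow to the right and rows downward; lengths in m; the calibration is good to about 2 mm. A picture is of the moment at which its call begins. There is no depth.
- workorder.close_job(): hands the job in, once; it reports no verdict.
The state is a dict: "clock": time; "joint_pos": joint angles; "qvel": joint speeds; "tau": joint torques, N m; "tool_pos": TCP position; "orientation": TCP orientation; "force": force on the tool from outside, world axes, zero at the start; "moment": the same for the moment, N m; "opening": finger opening in m.
Only numpy, scipy, OpenCV 4.12 (cv2) and the standard library are available. Lean on these libraries where they do the work, as an engineer would, in place of code of your own. Each camera call takes 0.05 s, during which the arm holds its last target.

## Task

Put the cupboard key away: pick up the oak-handled key that has a steel ring at its end and push the ring, with the key held in the gripper, down over the upright nose of the snap hook, so that it forces the sprung gate open and passes inside. Let go with the ring caught in the hook under the closed gate, and leave the bottle opener and the dice cup where they are.

Things in the scene. Friction and masses are not known exactly. Their poses are not given: they have to be found in the camera images.
- key_grip (a point): Middle (half-way up) of the oak grip of the cupboard key, which lies flat, about 60 g. Grip 62 long (x) x 24 wide (y) x 20 high (z) mm. x axis points along the key to its steel ring, z up. A flat steel blade at the other end reaches to 62 mm behind the middle. The wood-handled bottle opener near by has no ring.
- key_eye (a point): Centre of the hole of the key's steel ring, 61 mm ahead (+x) of key_grip; axes as key_grip. The ring is rigid with the grip, in its mid-plane (10 mm above its underside): hole 36 mm, rod 6 mm thick, 48 mm over all. Released in the hook, the ring drops to the foot of the U and the blade end comes down to the sideboard.
- snap_nose (a point): Top of the snap hook's nose, an upright steel rod 8 mm thick, 118 mm above the sideboard, fixed on a dark wood block 84 x 60 x 20 mm. 42 mm from its axis along +x is a back post 22 mm wide, 125 mm high; a foot rod (top 49 mm above the sideboard) joins them as a U; a gate shuts its mouth. z up. Another block has a plain hook, no post or gate.
- snap_gate (a joint): Gate: steel bar 35 x 12 x 4 mm, hinged on the post 107 mm up; 0 = shut (level), grows as its nose end is pushed down, stop 1.4 rad; 1 to 5 N, springs shut. Lower the ring level, key pointing along snap_nose's +x, hole over the nose or up to 10 mm to -x of it, far rod on the gate. It passes the gate about 45 mm below the nose's top; a level ring can go 64 mm below.
- opener: Bystander: bottle opener lying flat, wood handle 70 x 22 x 18 mm and a flat steel tongue, 115 mm long in all; origin under its middle, x towards the tongue.
- dice_cup: Bystander: open yellow plastic dice cup, 76 mm across and 90 mm high, upright; origin at the centre of its underside.
Things that resemble listed ones, but are neither listed nor needed, are in the scene too. Leave any orange look-alike of the part that bears key_grip alone. What is shaped like the part that bears snap_nose but orange is not meant.

How it is judged (in metres and radians):
On the way:
1. the ring of the held key, round the nose, pushes the gate open (value of joint snap_gate above 0.3 rad and horizontal distance between key_eye and snap_nose below 0.022 m and contact force between the fingers and key above 1 N), for 0.05 s.
At the end, for the whole second after the job is handed in: The key's ring is round the nose of the snap hook, inside the hook under the gate (ring centre within 20 mm of the nose's line from above and 25 to 75 mm above the sideboard, key tilted less than 45 degrees), the gate is shut again (under 0.12 rad), and the key is released and at rest (horizontal distance between key_eye and snap_nose below 0.02 m and height (world z) of key_eye between 0.025 and 0.075 m and angle between key_eye's own z axis and vertical below 0.8 rad and value of joint snap_gate below 0.12 rad and linear speed of key below 0.03 m/s); the robot touches nothing.
It fails at once if the bottle opener is moved more than 30 mm (distance of opener from where it was at the start of the episode above 0.03 m).
It fails at once if the dice cup is moved more than 30 mm (distance of dice_cup from where it was at the start of the episode above 0.03 m).
It also fails if it takes over 38 s, if anything falls off the work surface, if the arm or the gripper's body presses on something with over 40 N, if the wrist force passes 120 N, or if a joint passes its speed limit or range.

## Working session

There is one attempt and no reset: what is moved stays moved. The work goes in short steps, Python scripts to look and compute and a shell command to move; the robot and the scene stay as the last step left them, time stands still between calls to the robot, and variables do not carry over. Pictures are saved under pics/ and viewed, and the job is handed in when it is done.

```bash
mkdir -p pics
python3 - <<'E'
from plant import ctrl, snapshot
import cv2
o=ctrl.get_obs()
print(o)
for n in ["scene","side","wrist"]:
    s=snapshot(n); cv2.imwrite(f"pics/{n}0.png",s["img"]); print(n,s["camera_matrix"],s["k1"],s["xyz"],s["rotation"])
E
```

```text
{'clock': 0.0, 'joint_pos': array([ 1.65090504e+01,  2.05899229e+01,  6.32430809e-01, -2.02453233e-02,
       -7.01356696e+01, -1.65086671e+01]), 'qvel': array([-0.00908693, -0.15193941, -0.0480153 ,  0.01007734, -0.02256629,
       -0.10471804]), 'tau': array([-8.00930356e-04, -5.82726967e+01,  2.93058443e+01,  6.99745238e+00,
        6.93249181e-03, -2.06530804e-04]), 'tool_pos': array([ 6.74497692e-01, -4.70166999e-06,  2.25629164e-01]), 'orientation': array([ 1.79905270e+02, -8.22809889e-03, -9.00065046e+01]), 'force': array([-0.62319909, -0.18664613,  0.59634024]), 'moment': array([-0.03958627,  0.01738539,  0.03785916]), 'opening': 0.08770899142807737}
scene [[455.55791872   0.         279.58858186]
 [  0.         455.55791872 205.72390577]
 [  0.           0.           1.        ]] -0.05598938668903662 [ 1.28895741 -0.28996913  0.68540289] [53.89170497  0.81517841 70.38349894]
side [[544.14824639   0.         281.61534105]
 [  0.         544.14824639 203.3683287 ]
 [  0.           0.           1.        ]] 0.06073354413534036 [0.38600733 1.15845289 1.05237703] [  50.99547485   -0.68172932 -175.45420042]
wrist [[297.11973545   0.         277.42762569]
 [  0.         297.11973545 204.14997093]
 [  0.           0.           1.        ]] -0.021485050718349805 [ 0.67545491 -0.07191339  0.38385329] [-1.51957012e+01 -5.31736500e-02 -1.79955375e+02]
```

View pics/scene0.png

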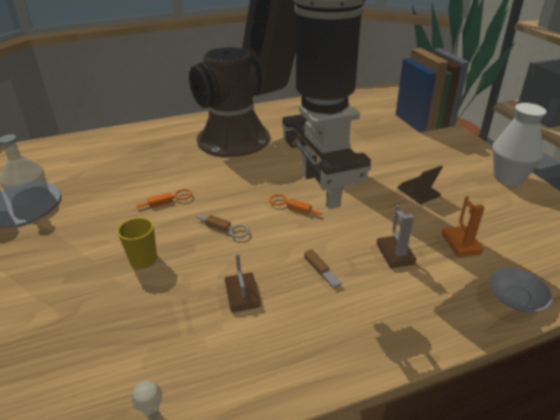

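View pics/side0.png

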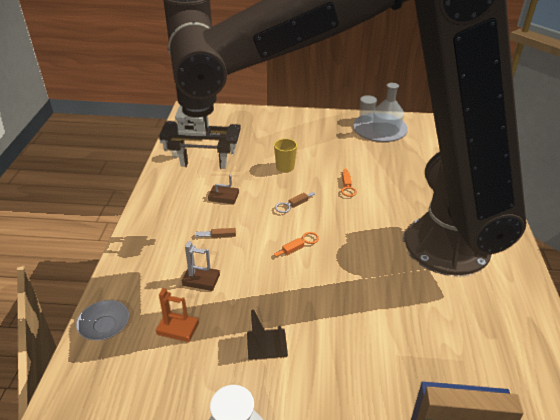

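View pics/wrist0.png

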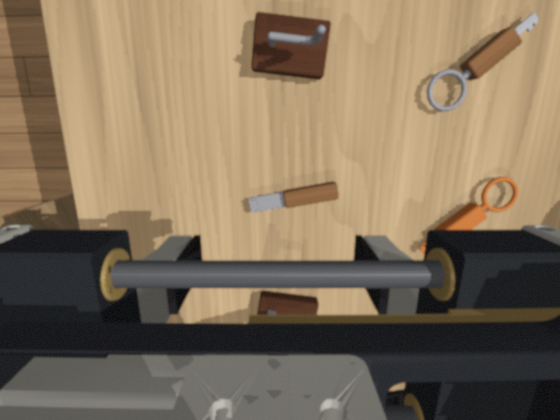

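```bash
cat > h.py <<'E'
import numpy as np, cv2
from scipy.spatial.transform import Rotation as R
from scipy.optimize import least_squares
def cam(s):
    return s["camera_matrix"],float(s["k1"]),np.array(s["xyz"]),R.from_euler('xyz',s["rotation"],degrees=True).as_matrix()
def proj(s,P):
    K,k1,c,Rm=cam(s); p=(np.atleast_2d(P)-c)@Rm
    x=p[:,0]/-p[:,2]; y=p[:,1]/p[:,2]; r2=x*x+y*y; f=1+k1*r2
    return np.c_[K[0,0]*x*f+K[0,2],K[1,1]*y*f+K[1,2]]
def ray(s,uv):
    K,k1,c,Rm=cam(s); xy=np.array([(uv[0]-K[0,2])/K[0,0],(uv[1]-K[1,2])/K[1,1]]); q=xy.copy()
    for _ in range(20): q=xy/(1+k1*(q@q))
    return c,Rm@np.array([q[0],-q[1],-1])
def at(s,uv,z):
    c,d=ray(s,uv); return c+d*(z-c[2])/d[2]
def tri(obs):
    A=np.zeros((3,3));b=np.zeros(3)
    for s,uv in obs:
        c,d=ray(s,uv); d=d/np.linalg.norm(d); M=np.eye(3)-np.outer(d,d); A+=M;b+=M@c
    return np.linalg.solve(A,b)
E
python3 - <<'E'
from plant import snapshot
import cv2, pickle,numpy as np
S={n:snapshot(n) for n in ["scene","side","wrist"]}
pickle.dump(S,open("s0.pkl","wb"))
def crop(n,x,y,w,h,k): return cv2.resize(S[n]["img"][y:y+h,x:x+w],None,fx=k,fy=k,interpolation=cv2.INTER_CUBIC)
cv2.imwrite("pics/c1.png",np.hstack([crop("scene",185,200,80,60,5),crop("scene",365,195,80,80,5)[:300+0]]) if 0 else crop("scene",185,200,80,60,8))
cv2.imwrite("pics/c2.png",crop("scene",365,195,70,75,8))
cv2.imwrite("pics/c3.png",crop("side",170,230,70,70,8))
cv2.imwrite("pics/c4.png",crop("side",265,180,60,40,10))
cv2.imwrite("pics/c5.png",crop("wrist",420,5,125,110,5))
E
```

```text
(no output)
```

View pics/c1.png

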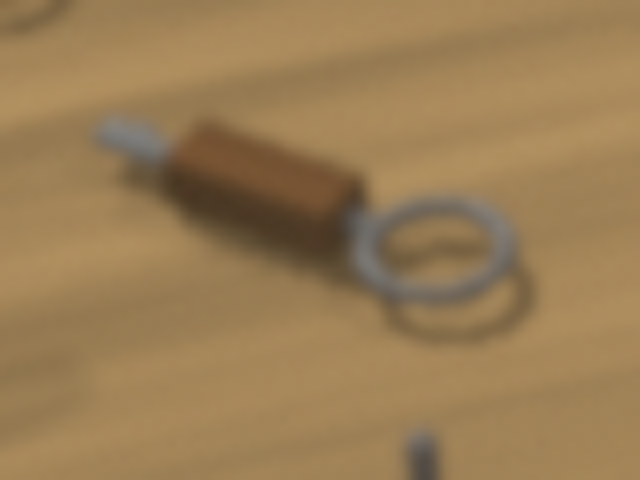

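View pics/c2.png

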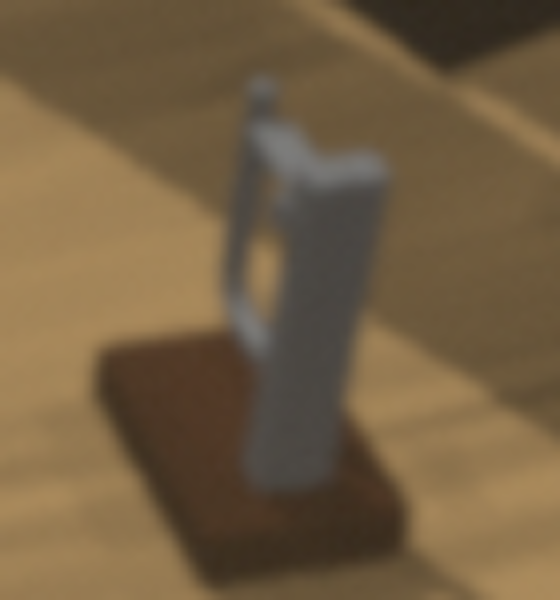

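View pics/c3.png

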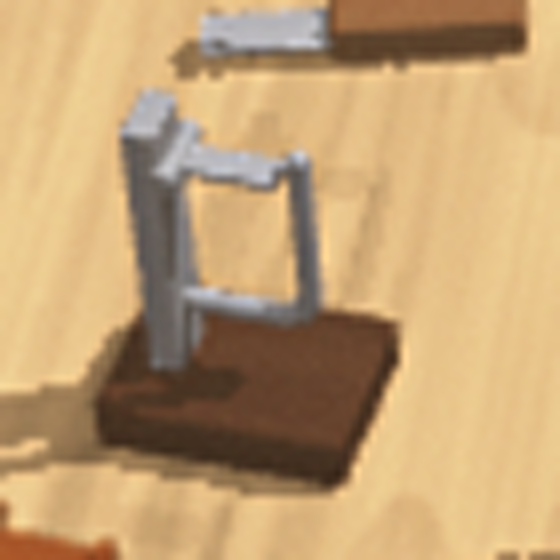

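View pics/c4.png

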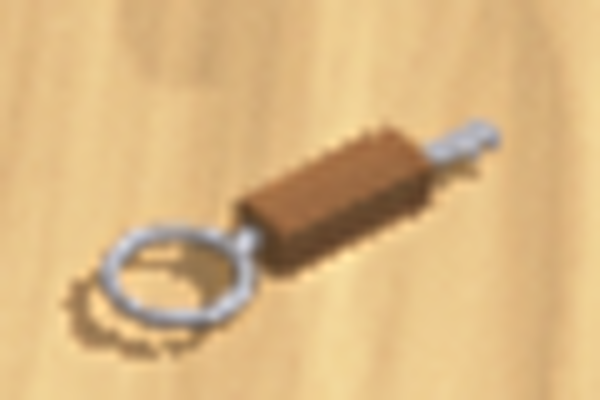

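View pics/c5.png

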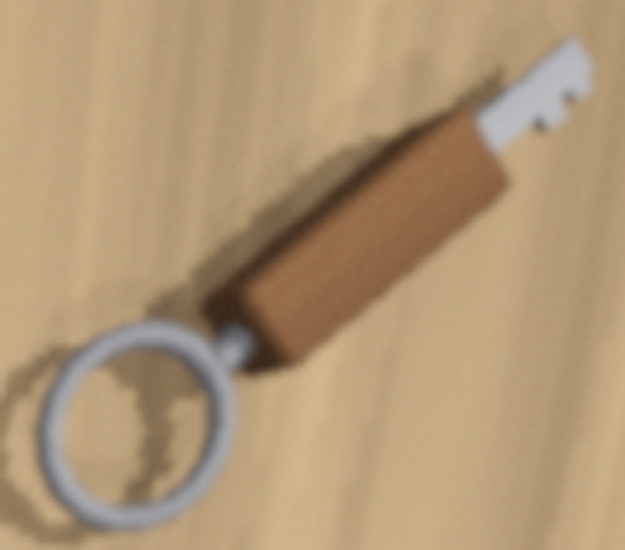

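Run:
```python
import pickle
from h import *
S=pickle.load(open("s0.pkl","rb"))
sc,si,wr=S["scene"],S["side"],S["wrist"]
e={"sc":(239.2,230.6),"si":(282.2,207.1),"wr":(447.2,89.6)}
g={"sc":(218,220.8),"si":(298,198),"wr":(495.6,51.8)}
C={"sc":sc,"si":si,"wr":wr}
for k in C: 
    a=at(C[k],e[k],.01);b=at(C[k],g[k],.02);d=a-b
    print(k,a,b,np.hypot(d[0],d[1]),np.degrees(np.arctan2(d[1],d[0])))
print(tri([(C[k],e[k]) for k in C]),tri([(C[k],g[k]) for k in C]))
n=[(sc,(397.4,204.6)),(si,(206.8,248.9))]
print("nose",tri(n),[at(s,u,.118) for s,u in n])
def q(x,y,k,ox,oy): return (ox+x/k-.44,oy+y/k-.44)
for s,pts,o in ((sc,[(98,355),(205,540),(408,502)],(365,195)),(si,[(397,322),(345,450),(98,398)],(170,230))):
    P=[at(s,q(*p,8,*o),.02)[:2] for p in pts]; print(np.round(P,4))
    for i in range(2):
        d=P[i+1]-P[i]; print(np.linalg.norm(d),np.degrees(np.arctan2(d[1],d[0])))
# gate/foot in side
for p,z in (((298,155),.118),((148,112),.125),((310,310),.045),((185,290),.049),((275,172),.109),((185,160),.109)):
    print(p,at(si,q(*p,8,170,230),z))
for p,z in (((263,80),.118),((345,170),.125),((300,185),.109),((262,130),.109),((240,300),.045)):
    print(p,at(sc,q(*p,8,365,195),z))
```

```text
sc [ 0.47320371 -0.11006407  0.01      ] [ 0.43186486 -0.15024627  0.02      ] 0.05764989450202317 44.18712260006587
si [ 0.47247879 -0.10791885  0.01      ] [ 0.42704168 -0.14393473  0.02      ] 0.05797995100336486 38.402221089088684
wr [ 0.47299516 -0.11200625  0.01      ] [ 0.42836734 -0.15202375  0.02      ] 0.05994199065136632 41.88238879449162
[ 0.47242512 -0.11072493  0.00874264] [ 0.4268209  -0.15071178  0.01610215]
nose [0.63606241 0.19996921 0.11597015] [array([0.63791788, 0.19812687, 0.118     ]), array([0.63578018, 0.20242613, 0.118     ])]
[[0.6232 0.1694]
 [0.6999 0.1584]
 [0.7063 0.217 ]]
0.07744125495833282 -8.121064558848047
0.05891989845587681 83.7425007269377
[[0.6153 0.1768]
 [0.6222 0.2334]
 [0.7045 0.2182]]
0.05701213046101054 83.05637499392172
0.08368916516515448 -10.421845673522816
(298, 155) [0.63573264 0.2025464  0.118     ]
(148, 112) [0.68332706 0.19497361 0.125     ]
(310, 310) [0.63817464 0.19778474 0.045     ]
(185, 290) [0.67838786 0.19637223 0.049     ]
(275, 172) [0.64378729 0.2014465  0.109     ]
(185, 160) [0.67248214 0.19866351 0.109     ]
(263, 80) [0.63781904 0.19827273 0.118     ]
(345, 170) [0.68682579 0.19111884 0.125     ]
(300, 185) [0.67100842 0.19045691 0.109     ]
(262, 130) [0.6468905  0.19385428 0.109     ]
(240, 300) [0.6414841  0.20037234 0.045     ]
```

Run:
```python
import pickle
from h import *
S=pickle.load(open("s0.pkl","rb"))
sc,si,wr=S["scene"],S["side"],S["wrist"]
print("cup top",at(sc,(138,229),.09),at(si,(286,147),.09))
print("plain hook top",tri([(sc,(238.5,258.5)),(wr,(320,31))]), "orange key",at(sc,(163,200),.01),at(sc,(182,195),.01))
print("opener",at(sc,(322,268),.01),at(wr,(292,197),.01))
print("orange hook",at(sc,(470,240),.02))
```

```text
cup top [ 0.49000961 -0.3296829   0.09      ] [ 0.47757338 -0.31590075  0.09      ]
plain hook top [ 0.63679954 -0.15389644  0.07774625] orange key [ 0.28301944 -0.26177117  0.01      ] [ 0.277948   -0.21140904  0.01      ]
opener [0.65605845 0.02075586 0.01      ] [0.65650583 0.02012577 0.01      ]
orange hook [0.70109713 0.3638529  0.02      ]
```

Run:
```python
import pickle
from h import *
S=pickle.load(open("s0.pkl","rb"))
si=cv2.resize(S["side"]["img"][120:220,190:330],None,fx=5,fy=5,interpolation=cv2.INTER_CUBIC);cv2.imwrite("pics/c6.png",si)
```

```text
(no output)
```

View pics/c6.png

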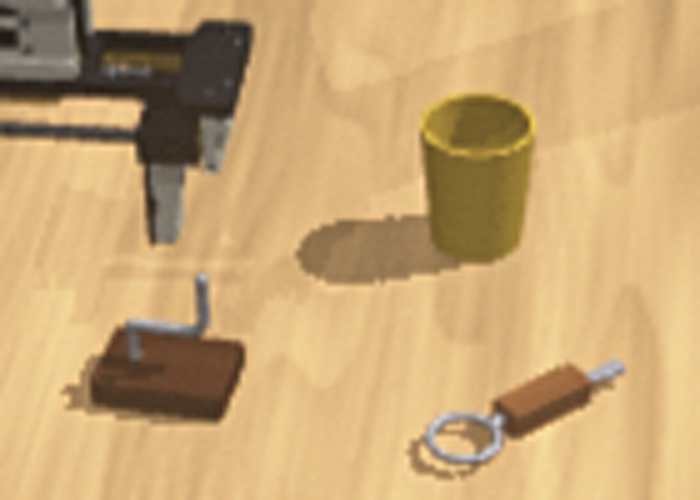

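```bash
python3 -m creep '[[0.3,0.3,0,0,87],[0.6,0.6,0,0,87],[0.9,0.9,0,0,87],[1,1,0,0,87],[1,1,0,0,87],[1,1,0,0,87],[1,1,0,0,87],[1,1,0,0,87]]'
python3 -m creep '[[0.15,0.3,0,0,87],[0.3,0.6,0,0,87],[0.4,0.9,0,0,87],[0.47,1,0,0,87],[0.47,1,0,0,87],[0.47,1,0,0,87],[0.47,1,0,0,87],[0.47,1,0,0,87]]'
python3 -m creep '[[0,0.2,0.1,0.035,87],[0,0.4,0.2,0.07,87],[0,0.43,0.3,0.105,87],[0,0.43,0.4,0.14,87],[0,0.43,0.5,0.175,87],[0,0.43,0.6,0.21,87],[0,0.43,0.7,0.24,87],[0,0.43,0.7,0.267,87]]'
python3 - <<'E'
from plant import ctrl,snapshot
import pickle,cv2
print(ctrl.get_obs())
s=snapshot("wrist");pickle.dump(s,open("w1.pkl","wb"));cv2.imwrite("pics/w1.png",s["img"])
E
```

```text
clock: 0.97
tool_pos: [0.5757, -0.0994, 0.2264]
orientation: [-180.0, 0.0, -90.0]
force: [-0.3, 0.1, -0.3]
opening: 0.087
clock: 1.63
tool_pos: [0.4761, -0.1465, 0.2263]
orientation: [180.0, -0.0, -90.0]
force: [-0.0, -0.5, -0.1]
opening: 0.0868
clock: 2.3
tool_pos: [0.4316, -0.1465, 0.1544]
orientation: [179.9, -0.1, -138.3]
force: [0.6, 0.1, -0.4]
opening: 0.0868
{'clock': 2.3, 'joint_pos': array([ 6.10754813e+00,  3.41421252e+00, -3.17158958e+01, -3.86200934e-02,
       -5.50667020e+01, -5.44086158e+01]), 'qvel': array([ 3.74338094e-02, -8.21457465e-01,  1.57510608e+00,  4.73670589e-01,
       -2.11851273e+00, -5.69300894e+01]), 'tau': array([  0.08201379, -30.19873023,  25.64417303,   6.24981657,
         0.46412702,   1.46334697]), 'tool_pos': array([ 0.43164551, -0.14649763,  0.15441605]), 'orientation': array([ 1.79859768e+02, -1.41665986e-01, -1.38323063e+02]), 'force': array([ 0.63228798,  0.06042984, -0.398849  ]), 'moment': array([-0.00802046,  0.03367913, -0.00117929]), 'opening': 0.08681994167274679}
```

View pics/w1.png

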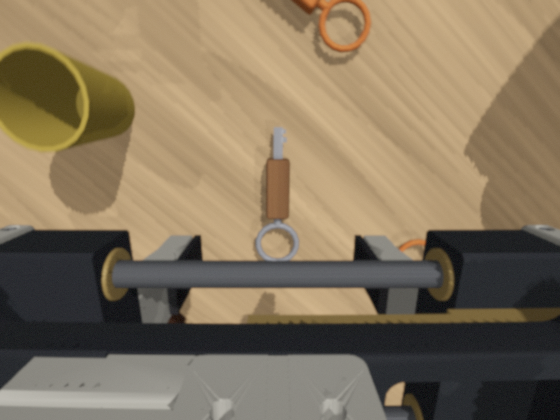

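Run:
```python
from plant import ctrl,snapshot
from h import *
s=snapshot("wrist");o=ctrl.get_obs();print(o["tool_pos"],o["orientation"])
cv2.imwrite("pics/w2.png",cv2.resize(s["img"][110:270,230:330],None,fx=5,fy=5,interpolation=cv2.INTER_CUBIC)[:600] if 0 else cv2.resize(s["img"][115:265,230:330],None,fx=4,fy=4,interpolation=cv2.INTER_CUBIC))
import pickle;pickle.dump(s,open("w2.pkl","wb"))
```

```text
[ 0.43245594 -0.14669339  0.15584829] [ 1.79947084e+02 -7.90424070e-02 -1.38110047e+02]
```

View pics/w2.png

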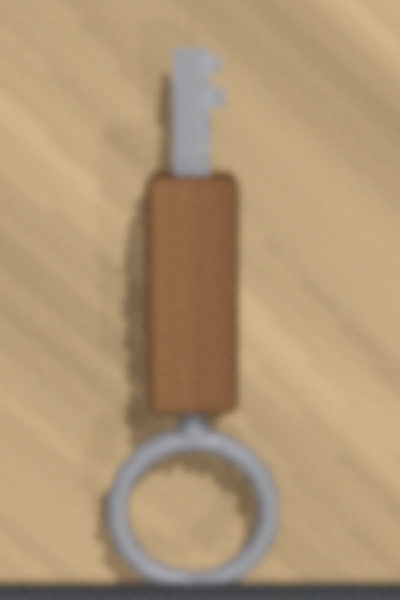

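Run:
```python
from h import *
import pickle
s=pickle.load(open("w2.pkl","rb"))
a=at(s,(278.1,241.1),.01);b=at(s,(277.9,188.1),.02);d=a-b
ends=[at(s,(277.9,115+y/4-.4),.02) for y in (176,412)]
print(a,b,np.hypot(*d[:2]),np.degrees(np.arctan2(d[1],d[0])),ends)
```

```text
[ 0.47233487 -0.11179839  0.01      ] [ 0.42649389 -0.15261718  0.02      ] 0.06138052406506518 41.68325057601162 [array([ 0.40429944, -0.17221929,  0.02      ]), array([ 0.44987685, -0.1319651 ,  0.02      ])]
```

```bash
python3 -m creep '[[0.03,0,0.25,0,87],[0.03,0,0.5,0,87],[0.03,0,0.75,0,87],[0.03,0,1,0,87],[0.03,0,1,0,87],[0.03,0,1,0,87],[0.03,0,1,0,87],[0.03,0,1,0,87]]'
python3 -m creep '[[0,0,0.15,0,87],[0,0,0.3,0,87],[0,0,0.42,0,87],[0,0,0.5,0,87],[0,0,0.52,0,87],[0,0,0.52,0,87],[0,0,0.52,0,87],[0,0,0.52,0,87]]'
```

```text
clock: 3.07
tool_pos: [0.4312, -0.1489, 0.0581]
orientation: [-179.9, 0.1, -138.0]
force: [-0.6, -0.7, -0.1]
opening: 0.0871
clock: 3.73
tool_pos: [0.4305, -0.149, 0.0054]
orientation: [-179.9, 0.1, -138.0]
force: [-0.2, 0.3, -0.0]
opening: 0.0869
```

```bash
python3 -m creep '[[0,0,0.02,0,87],[0,0,0.02,0,87],[0,0,0.02,0,5],[0,0,0.02,0,5],[0,0,0.02,0,5],[0,0,0.02,0,5],[0,0,0.02,0,5],[0,0,0.02,0,5]]'
python3 -m creep '[[0,0,0.02,0,5],[0,0,0.02,0,5],[0,0,0.02,0,5],[0,0,0.02,0,5],[0,0,0.02,0,5],[0,0,0.02,0,5],[0,0,0.02,0,5],[0,0,0.02,0,5]]'
```

```text
clock: 4.4
tool_pos: [0.4297, -0.149, 0.0025]
orientation: [180.0, -0.0, -138.1]
force: [-0.6, -0.3, 0.8]
opening: 0.0524
clock: 5.07
tool_pos: [0.4297, -0.149, 0.0005]
orientation: [180.0, -0.0, -138.1]
force: [-0.6, -0.5, -0.6]
opening: 0.0236
```

```bash
python3 -m creep '[[0,0,-0.15,0,5],[0,0,-0.35,0,5],[0,0,-0.6,0,5],[0,0,-0.85,0,5],[0,0,-1,0,5],[0,0,-1,0,5],[0,0,-1,0,5],[0,0,-1,0,5]]'
python3 -m creep '[[0,0,-0.25,0,5],[-0.1,0.05,-0.5,0,5],[-0.3,0.15,-0.75,0,5],[-0.5,0.25,-1,0,5],[-0.7,0.35,-1,0,5],[-0.87,0.42,-1,0,5],[-0.87,0.42,-1,0,5],[-0.87,0.42,-1,0,5]]'
python3 -m creep '[[-0.15,0.07,0,0,5],[-0.35,0.17,0,0,5],[-0.55,0.27,0,0,5],[-0.75,0.37,0,0,5],[-0.87,0.42,0,0,5],[-0.87,0.42,0,0,5],[-0.87,0.42,0,0,5],[-0.87,0.42,0,0,5]]'
python3 -m creep '[[-0.15,0.07,0,0,5],[-0.35,0.17,0,0,5],[-0.55,0.27,0,0,5],[-0.75,0.37,0,0,5],[-0.87,0.42,0,0,5],[-0.87,0.42,0,0,5],[-0.87,0.42,0,0,5],[-0.87,0.42,0,0,5]]'
python3 -m creep '[[-0.15,0.07,0,0.035,5],[-0.35,0.17,0,0.07,5],[-0.55,0.27,0,0.105,5],[-0.75,0.37,0,0.14,5],[-0.87,0.42,0,0.175,5],[-0.87,0.42,0,0.21,5],[-0.87,0.42,0,0.245,5],[-0.87,0.42,0,0.279,5]]'
python3 -m creep '[[0,0,0,0,5],[0,0,0,0,5],[0,0,0,0,5],[0,0,0,0,5],[0,0,0,0,5],[0,0,0,0,5],[0,0,0,0,5],[0,0,0,0,5]]'
cat > snap.py <<'E'
import sys,pickle
from plant import ctrl,snapshot
from h import *
t=sys.argv[1]
S={n:snapshot(n) for n in ["scene","side","wrist"]}
pickle.dump(S,open(t+".pkl","wb"))
for n in S: cv2.imwrite(f"pics/{t}{n}.png",S[n]["img"])
o=ctrl.get_obs();print(o["clock"],o["tool_pos"],o["orientation"],o["joint_pos"])
E
python3 snap.py a
```

```text
clock: 5.73
tool_pos: [0.4291, -0.149, 0.0999]
orientation: [180.0, -0.0, -138.1]
force: [-0.6, -0.3, -1.2]
opening: 0.0239
clock: 6.4
tool_pos: [0.466, -0.059, 0.1991]
orientation: [179.9, -0.1, -138.0]
force: [-0.7, -0.5, -1.5]
opening: 0.0238
clock: 7.07
tool_pos: [0.5023, 0.0289, 0.1999]
orientation: [180.0, -0.1, -138.1]
force: [-0.0, -0.3, -0.7]
opening: 0.0237
clock: 7.73
tool_pos: [0.5393, 0.1184, 0.2004]
orientation: [180.0, -0.0, -138.1]
force: [0.1, -1.1, -1.1]
opening: 0.0239
clock: 8.4
tool_pos: [0.5761, 0.2077, 0.2005]
orientation: [-180.0, -0.0, 171.4]
force: [0.8, 0.5, -0.3]
opening: 0.0237
clock: 9.07
tool_pos: [0.5763, 0.2085, 0.2005]
orientation: [-180.0, -0.0, 171.7]
force: [-0.9, 0.3, -0.9]
opening: 0.0241
9.2167 [0.57632424 0.20859007 0.20056724] [1.79997963e+02 1.45960807e-03 1.71733474e+02] [ 3.81326544e+01  1.57668806e+01 -9.67433541e+00 -3.85329741e-04
 -6.45563021e+01 -1.36399015e+02]
```

View pics/ascene.png

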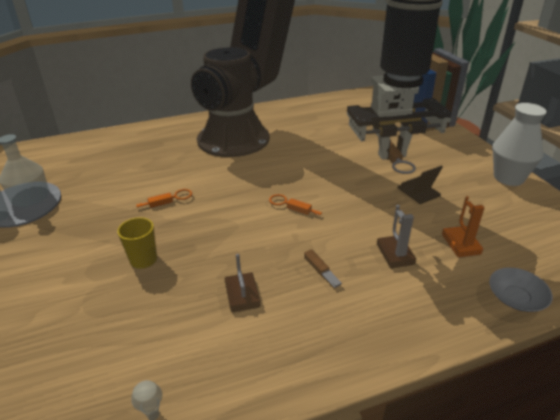

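View pics/aside.png

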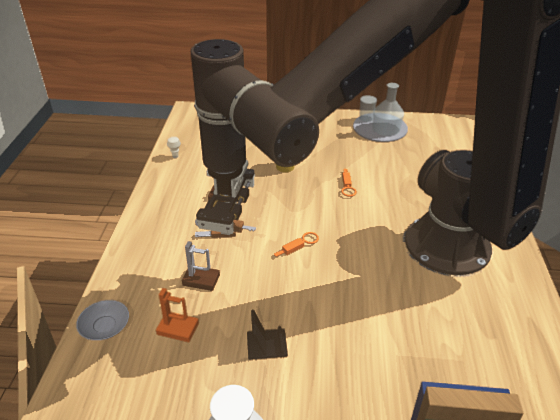

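View pics/awrist.png

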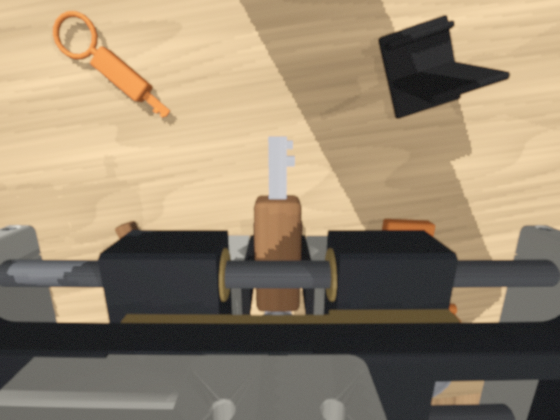

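Run:
```python
import pickle
from h import *
S=pickle.load(open("a.pkl","rb"))
y=np.radians(-8.27)
E=np.array([.5763+.0564*np.cos(y),.2086+.0564*np.sin(y),.2100])
print(E,proj(S["scene"],E),proj(S["side"],E))
cv2.imwrite("pics/a1.png",cv2.resize(S["scene"]["img"][130:270,365:440],None,fx=5,fy=5,interpolation=cv2.INTER_CUBIC)[:600+100][:600])
cv2.imwrite("pics/a2.png",cv2.resize(S["side"]["img"][200:300,170:260],None,fx=6,fy=6,interpolation=cv2.INTER_CUBIC))
```

```text
[0.63211351 0.20048753 0.21      ] [[403.1401558  165.70869015]] [[205.6104943  220.18161822]]
```

View pics/a1.png

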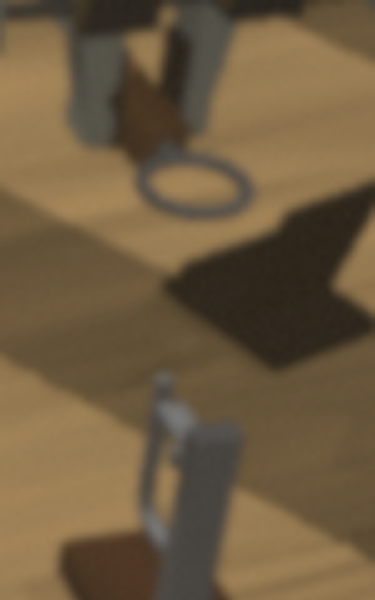

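View pics/a2.png

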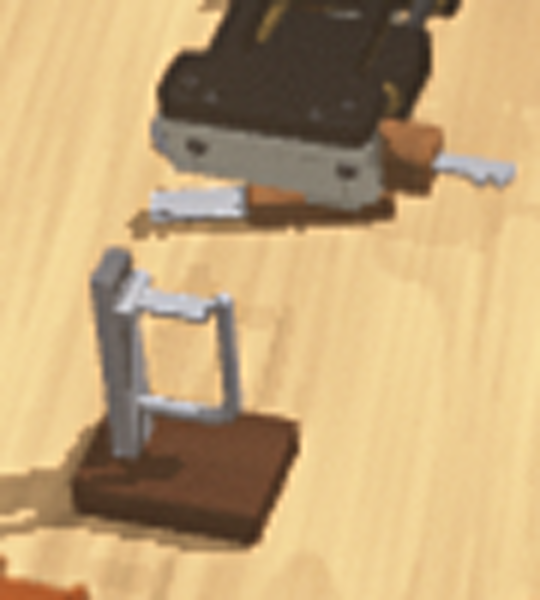

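Run:
```python
import pickle
from h import *
S=pickle.load(open("a.pkl","rb")); sc,si=S["scene"],S["side"]
E0=np.array([.47233,-.1118,.01])
print("res0 scene",np.array((239.2,230.6))-proj(sc,E0),"side",np.array((282.2,207.1))-proj(si,E0))
print(at(sc,(396.7,203.9),.118)); 
r=np.array((282.2,207.1))-proj(si,E0)[0]
print(at(si,np.array((206.8,248.9))-r,.118), tri([(sc,(396.7,203.9)),(si,np.array((206.8,248.9))-r)]))
# sensitivity
for d in ((.001,0,0),(0,.001,0),(0,0,.001)):
    b=np.array([.636,.2,.118]); print(d,proj(sc,b+d)-proj(sc,b),proj(si,b+d)-proj(si,b))
```

```text
res0 scene [[0.81286068 0.05618544]] side [[-0.14969832  0.80823401]]
[0.63519803 0.19807776 0.118     ]
[0.63594827 0.19956006 0.118     ] [0.63559999 0.19854558 0.1176457 ]
(0.001, 0, 0) [[0.25040426 0.25882231]] [[-0.40187706 -0.02522945]]
(0, 0.001, 0) [[ 0.4086778  -0.09785936]] [[-0.07580192  0.28035379]]
(0, 0, 0.001) [[ 0.06510952 -0.38237871]] [[-0.02983145 -0.29429522]]
```

```bash
python3 -m creep '[[0.013,-0.014,0.15,0,5],[0.013,-0.014,0.3,0,5],[0.013,-0.014,0.45,0,5],[0.013,-0.014,0.6,0,5],[0.013,-0.014,0.75,0,5],[0.013,-0.014,0.8,0,5],[0.013,-0.014,0.8,0,5],[0.013,-0.014,0.8,0,5]]'
python3 snap.py b
python3 - <<'E'
import pickle
from h import *
S=pickle.load(open("b.pkl","rb"))
cv2.imwrite("pics/b1.png",cv2.resize(S["scene"]["img"][175:265,365:440],None,fx=6,fy=6,interpolation=cv2.INTER_CUBIC))
cv2.imwrite("pics/b2.png",cv2.resize(S["side"]["img"][200:300,170:260],None,fx=6,fy=6,interpolation=cv2.INTER_CUBIC))
E
```

```text
clock: 9.88
tool_pos: [0.5751, 0.2074, 0.1209]
orientation: [-180.0, 0.0, 171.7]
force: [0.3, 0.3, 0.2]
opening: 0.0237
10.0333 [0.57543932 0.2077315  0.12171217] [1.79935779e+02 7.92959139e-02 1.71733028e+02] [ 3.81287089e+01  1.94863874e+01 -1.55622408e+01  1.60556181e-02
 -5.48501805e+01 -1.36404868e+02]
```

View pics/b1.png

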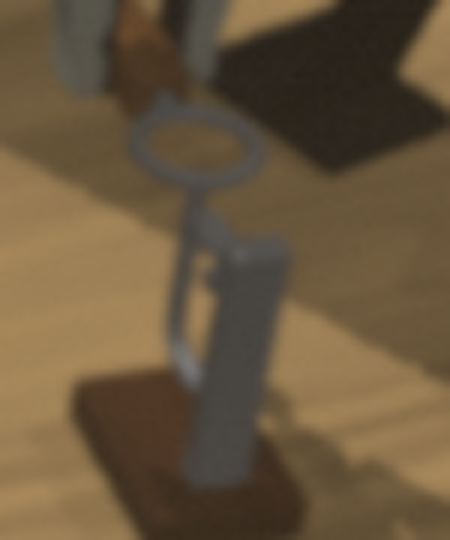

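View pics/b2.png

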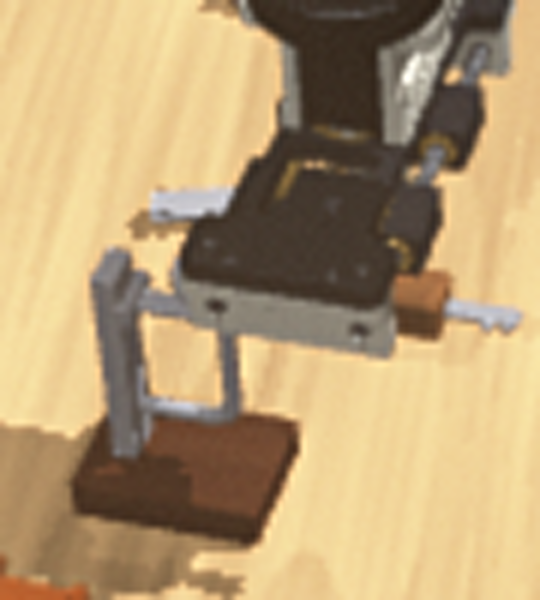

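```bash
python3 -m creep '[[0.01,0,0.05,0,5],[0.02,0,0.1,0,5],[0.02,0,0.15,0,5],[0.02,0,0.2,0,5],[0.02,0,0.25,0,5],[0.02,0,0.28,0,5],[0.02,0,0.31,0,5],[0.02,0,0.34,0,5]]'
python3 snap.py c
python3 - <<'E'
import pickle
from h import *
S=pickle.load(open("c.pkl","rb"))
cv2.imwrite("pics/d1.png",cv2.resize(S["scene"]["img"][175:265,365:440],None,fx=6,fy=6,interpolation=cv2.INTER_CUBIC))
cv2.imwrite("pics/d2.png",cv2.resize(S["side"]["img"][200:300,170:260],None,fx=6,fy=6,interpolation=cv2.INTER_CUBIC))
E
```

```text
clock: 10.7
tool_pos: [0.5731, 0.2077, 0.0864]
orientation: [180.0, 0.0, 171.7]
force: [0.1, -0.2, 1.3]
opening: 0.024
10.85 [0.57259722 0.20757261 0.08627658] [-1.79979875e+02 -3.47425910e-02  1.71717029e+02] [ 3.82741494e+01  2.14684274e+01 -1.79386068e+01 -1.47286547e-02
 -5.06314690e+01 -1.36547768e+02]
```

View pics/d1.png

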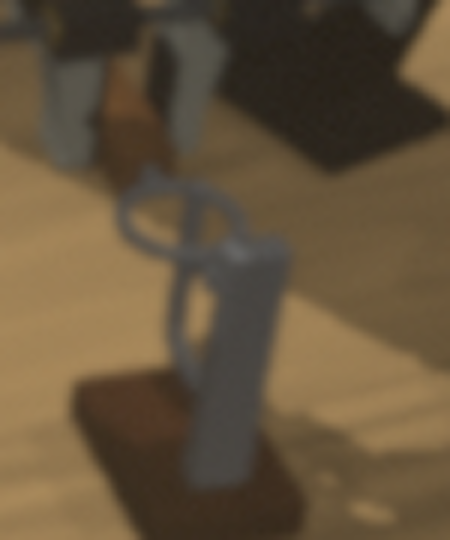

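View pics/d2.png

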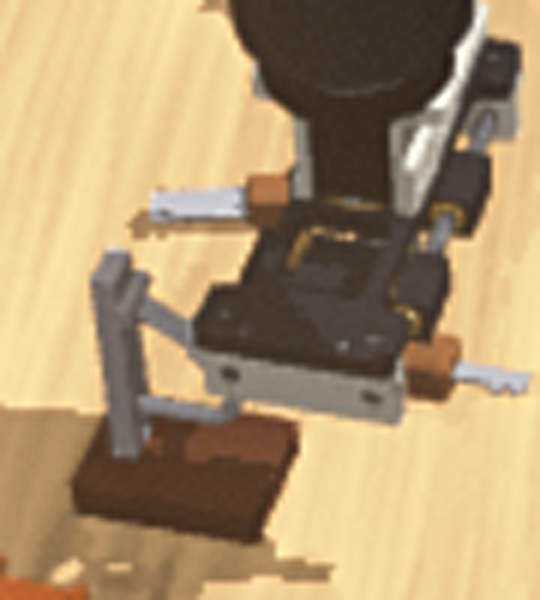

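```bash
python3 -m creep '[[0,0,0.05,0,5],[0,0,0.1,0,5],[0,0,0.15,0,5],[0,0,0.2,0,5],[0,0,0.25,0,5],[0,0,0.3,0,5],[0,0,0.35,0,5],[0,0,0.37,0,5]]'
python3 snap.py d
python3 - <<'E'
import pickle
from h import *
S=pickle.load(open("d.pkl","rb"))
cv2.imwrite("pics/e1.png",cv2.resize(S["scene"]["img"][175:265,365:440],None,fx=6,fy=6,interpolation=cv2.INTER_CUBIC))
cv2.imwrite("pics/e2.png",cv2.resize(S["side"]["img"][200:300,170:260],None,fx=6,fy=6,interpolation=cv2.INTER_CUBIC))
E
```

```text
clock: 11.52
tool_pos: [0.5724, 0.2073, 0.0484]
orientation: [-180.0, -0.1, 171.7]
force: [0.2, 0.5, -0.5]
opening: 0.0237
11.6667 [0.57278651 0.20752851 0.04932559] [-1.79976691e+02 -1.80236126e-02  1.71723356e+02] [ 3.82684727e+01  2.39465623e+01 -1.99189992e+01  4.08725073e-03
 -4.61637557e+01 -1.36547944e+02]
```

View pics/e1.png

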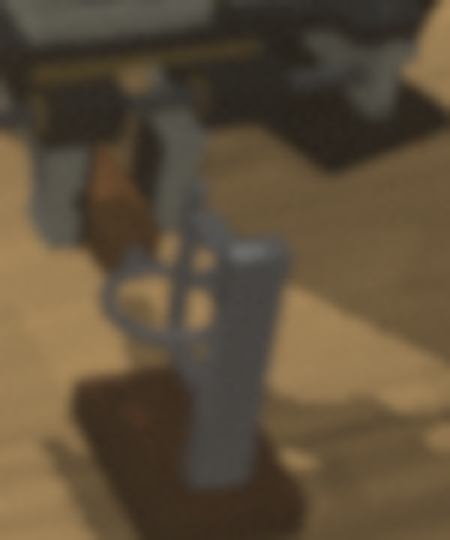

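View pics/e2.png

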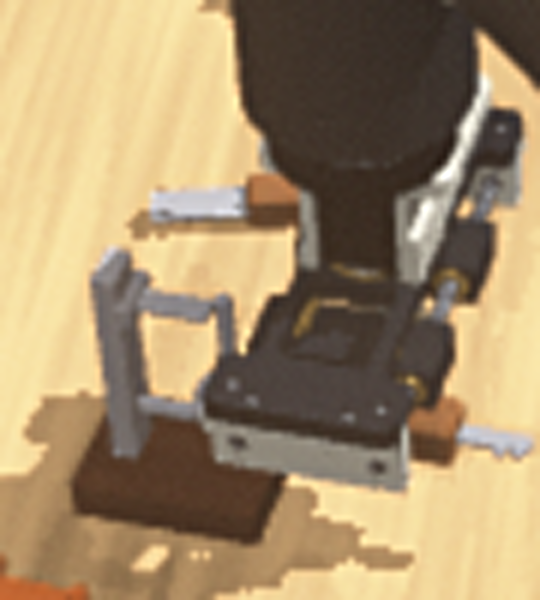

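```bash
python3 -m creep '[[0,0,0.01,0,5],[0,0,0.02,0,5],[0,0,0.03,0,5],[0,0,0.03,0,5],[0,0,0.03,0,30],[0,0,0.03,0,50],[0,0,0.03,0,80],[0,0,0.03,0,80]]'
python3 -m creep '[[0,0,0,0,80],[0,0,0,0,80],[0,0,0,0,80],[0,0,0,0,80],[0,0,0,0,80],[0,0,0,0,80],[0,0,0,0,80],[0,0,0,0,80]]'
python3 snap.py f
python3 - <<'E'
import pickle
from h import *
S=pickle.load(open("f.pkl","rb"))
cv2.imwrite("pics/f1.png",cv2.resize(S["scene"]["img"][175:265,365:440],None,fx=6,fy=6,interpolation=cv2.INTER_CUBIC))
E
```

```text
clock: 12.33
tool_pos: [0.573, 0.2077, 0.0467]
orientation: [180.0, 0.0, 171.7]
force: [-0.7, -0.4, 0.3]
opening: 0.0446
clock: 13.0
tool_pos: [0.5728, 0.2076, 0.0465]
orientation: [-180.0, -0.0, 171.7]
force: [0.1, -0.1, 0.4]
opening: 0.0797
13.15 [0.57284732 0.20763811 0.0465709 ] [1.79999641e+02 3.79489580e-04 1.71723261e+02] [ 3.82713577e+01  2.41339782e+01 -2.00656286e+01  3.98022102e-05
 -4.57998715e+01 -1.36548124e+02]
```

View pics/f1.png

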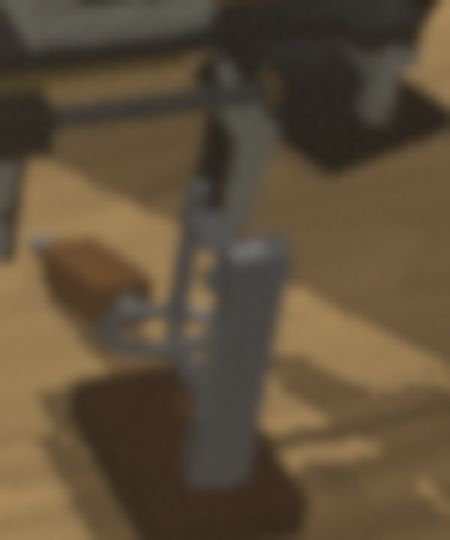

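View pics/fwrist.png

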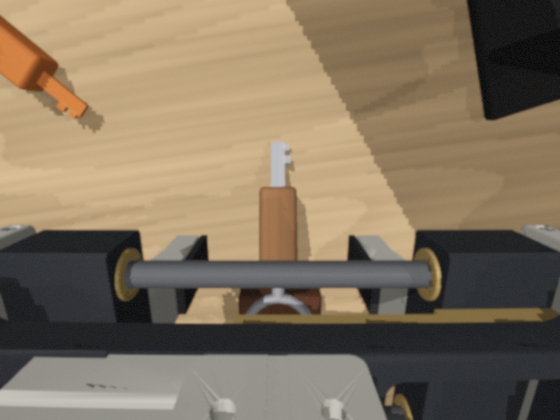

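Released cleanly; the key rests tilted with its ring in the hook. I'll raise the gripper straight up.

```bash
python3 -m creep '[[0,0,-0.1,0,80],[0,0,-0.2,0,80],[0,0,-0.35,0,80],[0,0,-0.5,0,80],[0,0,-0.7,0,80],[0,0,-0.9,0,80],[0,0,-1,0,80],[0,0,-1,0,80]]'
python3 -m creep '[[0,0,-0.2,0,80],[0,0,-0.4,0,80],[0.2,0,-0.6,0,80],[0.4,0,-0.8,0,80],[0.6,0,-1,0,80],[0.8,0,-1,0,80],[0.8,0,-1,0,80],[0.8,0,-1,0,80]]'
python3 snap.py g
python3 - <<'E'
import pickle
from h import *
S=pickle.load(open("g.pkl","rb"))
a=cv2.resize(S["scene"]["img"][175:265,350:440],None,fx=4.4,fy=4.4,interpolation=cv2.INTER_CUBIC)
b=cv2.resize(S["side"]["img"][220:310,170:260],None,fx=4.4,fy=4.4,interpolation=cv2.INTER_CUBIC)
cv2.imwrite("pics/g1.png",np.hstack([a,b]))
E
```

```text
clock: 13.82
tool_pos: [0.5744, 0.2085, 0.1504]
orientation: [179.8, 0.3, 171.7]
force: [-0.5, 0.1, 0.1]
opening: 0.0801
clock: 14.48
tool_pos: [0.4929, 0.2193, 0.2467]
orientation: [180.0, 0.0, 171.8]
force: [0.8, -0.1, 0.2]
opening: 0.08
14.6333 [0.49392147 0.21895577 0.24575844] [-1.79942034e+02 -4.49649803e-02  1.71711444e+02] [ 4.47005923e+01  7.16375977e+00 -1.46009882e+01 -1.08885378e-03
 -6.83086067e+01 -1.42988723e+02]
```

View pics/g1.png

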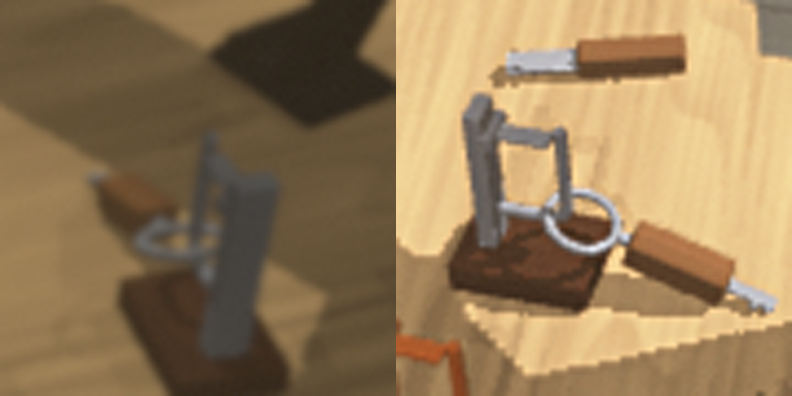

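View pics/gscene.png

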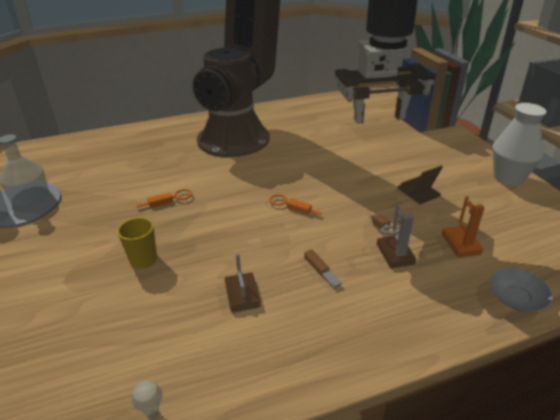

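Run:
```python
import pickle
from h import *
S=pickle.load(open("g.pkl","rb"));sc,si=S["scene"],S["side"]
c=lambda x,y,ox,oy:(ox+x/4.4-.4,oy+y/4.4-.4)
u=c(182,240,350,175);v=c(187,222,170,220)
print(tri([(sc,u),(si,v)])); 
for z in (.04,.045,.05,.055): print(z,at(si,np.array(v)-(-.15,.8),z),at(sc,np.array(u)-(.7,.5),z))
cv2.imwrite("pics/g2.png",cv2.resize(sc["img"][200:265,365:430],None,fx=9,fy=9,interpolation=cv2.INTER_CUBIC))
cv2.imwrite("pics/g3.png",cv2.resize(si["img"][235:300,175:260],None,fx=9,fy=9,interpolation=cv2.INTER_CUBIC))
```

```text
[0.62775143 0.2002518  0.04253597]
0.04 [0.62879267 0.19543377 0.04      ] [0.62251775 0.20150348 0.04      ]
0.045 [0.62759359 0.20018999 0.045     ] [0.62768073 0.197696   0.045     ]
0.05 [0.6263945  0.20494622 0.05      ] [0.6328437  0.19388851 0.05      ]
0.055 [0.62519542 0.20970245 0.055     ] [0.63800668 0.19008102 0.055     ]
```

View pics/g3.png

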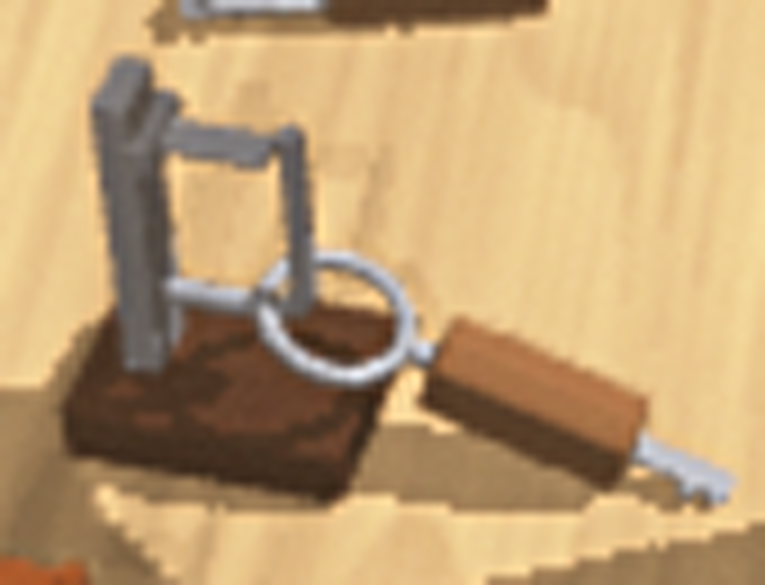

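View pics/g2.png

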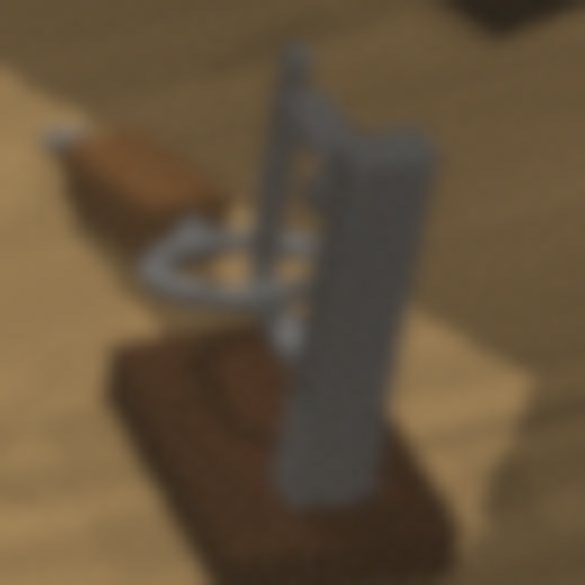

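```bash
python3 -c "
from plant import workorder
print(workorder.close_job())"
```

```text
the job is handed in; nothing more can be done
None
```

The key is put away: its ring is round the snap hook's nose, under the closed gate. I handed the job in at about 14.6 s of the 38 s allowed, and no verdict was reported.

- **Picking up and hooking:** I gripped the oak handle about 5 mm ring-side of its middle. I then lowered the ring level over the nose. Part-way down, the side picture showed the gate pushed open by roughly 0.6 rad with the key still held. At the bottom the gate had shut again above the ring.
- **Release:** I opened the fingers and raised the gripper clear. The last pictures show the gate level and the blade end of the key down on the sideboard.
- **Last checks:** From the pictures, the ring's centre is about 8 mm from the nose's line and about 44 mm above the sideboard, with the key tilted roughly 25° (by eye). The gripper touches nothing, and the opener and dice cup look unmoved.
- **Disagreement:** The scene and side cameras placed the nose about 4 mm apart at first. After correcting for their offsets they agreed to about 2 mm, which is well inside the tolerance. The gate angle was judged only from the pictures.

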